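# Hang the grill turner on the sloping stand and bolt it in against the wind

### The arm

A 6-joint arm with a two-finger parallel gripper is mounted at the origin on the work surface. World frame = base frame: x ahead of the robot, y to its left, z up, the work surface at z = 0. Lengths are in m, angles in degrees, forces in N, time in s.
With the tool pointing down it reaches from about 0.375 to 0.9 m from the base axis. Payload 3.1 kg.
Tool frame: the origin (TCP) lies at the very end of the fingers, on their centre line; the grasp point (between the pads) lies 19 mm behind it; z points along the fingers, y is the direction in which the jaws open and shut (so a half turn about z gives the same grasp; the last joint's range is limited). The gripper opens to 87 mm and grips with 3 to 60 N. Pads are 19 mm wide; open, the fingers measure 117 mm over their backs; the gripper's body (75 mm by 190 mm) begins 51 mm behind the grasp point.
Start: joints at [65.518, 30.224, 82.088, -0, 67.689, -10.227], TCP at [0.154, 0.606, 0.223] pointing down, gripper open.
Joint ranges: [-176.69, 176.69], [-43.24, 126.21], [12.49, 139.97], [-82, 262], [0, 151.66], [-163.58, 163.58]. Speed limits (degrees/s): [159.86, 159.86, 180, 180, 180, 180].

### API

Orientations are given as a 3x3 rotation matrix whose columns are the frame's x, y, z axes.
In Python, from rig import bot gives the robot as it stands. The module is installed in compiled form; this text tells all that it offers.
- The arm moves only by the tool play_rows, never from a script. Its argument "targets" is a list of rows, each a list of 7 numbers: the closure, from 0 (fully open) to 1 (shut), then the shift along the world's x, y, z in m, then the turn, a rotation vector about the world's x, y, z in rad. A call has 1 to 12 rows; each row shifts and turns the commanded pose from where the row before left it; what a row does not reach is not made up. A row lasts 1/8 s, in which the tool goes at most 62.5 mm and 10.7 degrees, less where a joint would pass 70% of its speed; a pose out of reach is approached as far as the arm can. A call with a gripper value outside its range is refused whole. The fingers move at their own pace and stop on an object; the grip force is fixed at half the most. Time passes only in rows, so rows that do not move let the fingers close. It gives the time, the measured TCP pose, the force and the opening at its end, in the units of the state.
- bot.read_state(): the state, without advancing time (a new reading comes with each control period).
- bot.capture(name): name is "side" or "top" or "wrist"; returns the picture (480x640x3 uint8, blue, green, red); there is no depth.
- bot.get_calibration(name): a dict with "fx", "fy", "cx", "cy" (pixels), "R" (3x3) and "t" (3): a world point X has camera coordinates R X + t. Camera axes: x right, y down, z forward; pixel columns grow to the right and rows downward; lengths in m; the calibration is good to about 2 mm. A picture is of the moment at which its call begins: read the wrist's pose just before it. get_calibration takes no time and is no camera call; for the wrist camera it gives the pose at the moment of the call.
- bot.hand_in(): hands the job in, once; it reports no verdict.
The state is a dict: "time_s": time; "joint_positions": joint angles; "qvel": joint speeds; "tau": joint torques, N m; "position": TCP position; "tcp_rot": TCP orientation; "force": force on the tool from outside, world axes, zero at the start; "moment": the same for the moment, N m; "opening": opening from 0.0 (shut) to 1.0 (fully open).
Only numpy, scipy, OpenCV 4.12 (cv2) and the standard library are available. Lean on these libraries where they do the work, as an engineer would, in place of code of your own. Each camera call takes 0.05 s, during which the arm holds its last target. There are 200 camera calls.

### The job

Hang the wooden-handled grill turner by its steel eye on the peg of the sloping stand, so that it lies flat on the board with its blade pointing straight down the slope. Then slide the red-knobbed bolt across the handle until it is fully home, so that the wind cannot lift the turner off. Leave the tongs, the cup and the roaster where they are.

Things in the scene. Friction and masses are not known exactly. Their poses are not given: they have to be found in the camera images.
- turner: Grill turner lying flat, 200 mm long, 0.2 kg: dark wooden handle 24 wide, 18 mm thick; steel blade 70 wide, 4 mm thick; round eye of 8 mm steel wire, hole 23, outside 40 mm. Origin: on the flat underside, mid handle width, near the centre of mass: a good place to grip across the 24 mm. x along the handle to the eye (blade -95..-27, handle -30..65, eye centre 85 mm), z out of the upper face.
- turner_eye (a point): Centre of the turner's eye, 4 mm above the underside; axes as the turner's (z is the hole's axis).
- hangboard: Pine board of the stand, 12 mm thick, rising to the robot's right at 35 degrees to the level, with a steel peg square to it, 16 mm thick and 48 long, the last 8 mm tapering to 8 mm. Origin: foot of the peg, on the board's face. x up the slope, y across it, roughly away from the robot, z square out of the face along the peg. The board spans x -190..40, y -200..70 mm.
- peg_tip (a point): Centre of the peg's tip, 48 mm out from the board; axes as the board's. Also on the board: the bolt's rail, 25 mm high, at x -47..-25, y -190..-48 mm, and the bolt's catch block, 42 mm high, at x -49..-23, y 31..53 mm.
- bolt (a joint): Travel of the bolt along the board's +y, in m: 0 drawn back, 0.080 fully home against its stop, its end in the catch block. The bolt is a flat steel bar 14 mm wide at x = -36 mm of the board, 26 to 36 mm above its face; its end is at y = -45 mm drawn back and +35 mm home, so it passes over the turner's handle.
- bolt_knob (a point): Centre of the top of the bolt's red knob, 71 mm above the board's face; moves with the bolt, axes as the board's. The knob is an upright round post 18 mm thick, square to the board, from 36 to 71 mm above its face.
- tongs: Yellow silicone tongs, about 190 mm long, 46 wide, 22 high, lying on the table; to be left alone. Origin under the middle.
- cup: Stainless basting cup, 72 mm across, 80 high; to be left alone. Origin under its centre.
- roaster: Terracotta garlic roaster with domed lid, 116 mm across, 97 high; to be left alone. Origin under its centre.
There are look-alikes about, which are no part of the job. Leave any blue look-alike of the turner alone.

How it is judged (in metres and radians):
On the way, in this order (a step that is already met when the one before it is completed fails the run):
1. the turner's eye is down over the peg and the turner lies on the board, blade down the slope (x of turner_eye in the frame of hangboard between -0.009 and 0.009 m and y of turner_eye in the frame of hangboard between -0.009 and 0.009 m and z of turner_eye in the frame of hangboard between -0.002 and 0.012 m and angle between the z axis of turner and the z axis of hangboard, either way round below 0.14 rad and x of turner in the frame of hangboard below -0.075 m), for 0.2 s.
2. the bolt is home with the turner hanging under it (all of step 1 and value of joint bolt above 0.073 m), for 0.2 s.
At the end, for the whole second after the job is handed in: Turner at rest with its eye round the peg (within 9 mm of its axis, -2 to 12 mm off the board), flat on the board within 0.14 rad, its origin over 75 mm below the peg down the slope (within about 28 degrees of straight down), and the bolt pushed home (joint above 0.073 m) (all of step 2 and linear speed of turner below 0.02 m/s); the robot touches nothing.
It fails at once if a bystander (tongs, cup or roaster) is shifted by more than 30 mm (distance of any of tongs, cup, roaster from where it was at the start of the episode above 0.03 m).
It also fails if it takes over 48 s, if anything falls off the work surface, if the arm or the gripper's body presses on something with over 40 N, if the wrist force passes 120 N, or if a joint passes its speed limit or range.

## Working session

There is one attempt and no reset: what is moved stays moved. The work goes in short steps, Python scripts to look and compute and a tool call to move; the robot and the scene stay as the last step left them, time stands still between calls to the robot, and variables do not carry over. Pictures are saved under pics/ and viewed, about 8 in all and at most 12, crops included, and the job is handed in when it is done.

Besides the shell and the picture viewer there is one more tool, called after "Call:" in YAML: its name, and indented under it one key for each argument. play_rows: Moves the arm, as the interface text tells. Its arguments: {"type":"object","properties":{"targets":{"type":"array","items":{"type":"array","items":{"type":"number"}}}},"required":["targets"]}

```bash
mkdir -p pics; python3 - <<'E'
from rig import bot
import cv2
s=bot.read_state(); print(s["time_s"],s["position"],s["tcp_rot"])
for n in("side","top"):
    c=bot.get_calibration(n); print(n,c)
    cv2.imwrite(f"pics/{n}0.png",bot.capture(n))
E
```

```text
0.0 [0.1535861  0.60508315 0.22156431] [[-9.69202057e-01  2.46265247e-01 -8.94609312e-04]
 [ 2.46266586e-01  9.69200075e-01 -1.99590240e-03]
 [ 3.75534013e-04 -2.15474510e-03 -9.99997608e-01]]
side {'fx': 579.8143553231674, 'fy': 579.8143553231674, 'cx': 318.6388208460601, 'cy': 246.28974247260717, 'R': array([[-0.99585485, -0.09065493,  0.00740338],
       [-0.05260155,  0.50760311, -0.85998382],
       [ 0.07420379, -0.85680848, -0.5102676 ]]), 't': array([0.53505278, 0.0583559 , 1.24169945])}
top {'fx': 605.7208273938026, 'fy': 605.7208273938026, 'cx': 310.46201707709037, 'cy': 245.316495779467, 'R': array([[-0.0209773 , -0.99948449, -0.02430456],
       [-0.98760884,  0.02449749, -0.15501177],
       [ 0.15552727,  0.02075167, -0.98761361]]), 't': array([0.17017141, 0.52771041, 1.31279387])}
```

View pics/top0.png

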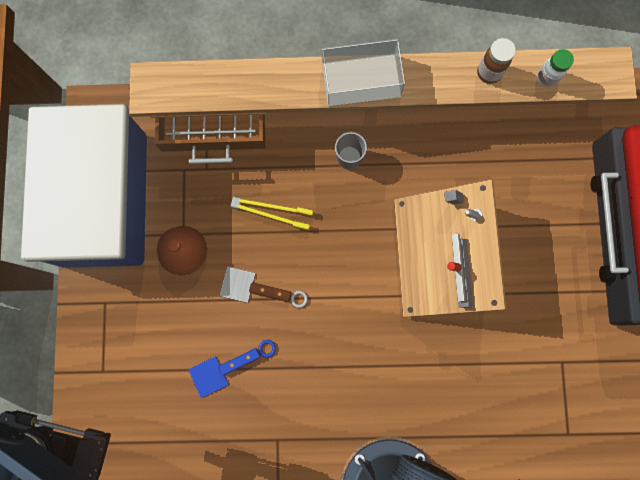

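View pics/side0.png

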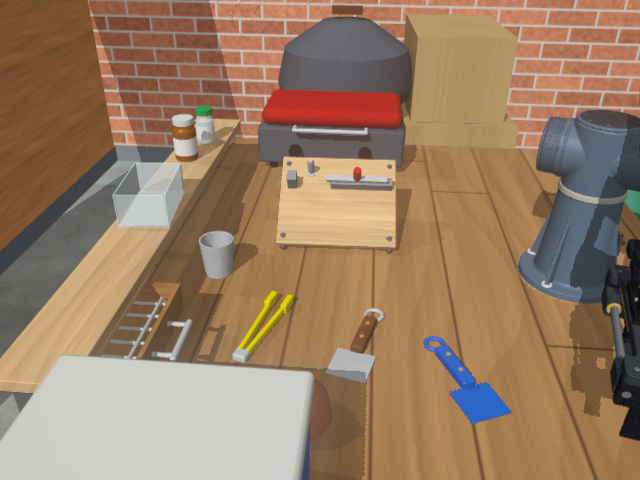

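Candidates: the brown-handled turner with steel blade and eye (top ~(265,290)) and the blue look-alike (~(235,368)). The brown one fits "wooden handle, steel eye". Next, enlarged crops of it and of the board in both views.

```bash
python3 - <<'E'
import cv2,numpy as np
t=cv2.imread("pics/top0.png");s=cv2.imread("pics/side0.png")
r=lambda a,x0,y0,w,h,W,H:cv2.resize(a[y0:y0+h,x0:x0+w],(W,H),interpolation=cv2.INTER_CUBIC)
# top turner x4 (210..310,250..320), top board x? , side board
a=r(t,210,255,100,60,400,240); d=r(s,320,300,70,84,300,360)
b=r(t,385,175,130,150,400,462); c=r(s,270,150,133,106,399,318)
im=np.zeros((600,800,3),np.uint8)
im[:240,:400]=a; im[240:558,:399]=c; im[:462,400:]=b
cv2.imwrite("pics/crop1.png",im)
E
```

```text
(no output)
```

View pics/crop1.png

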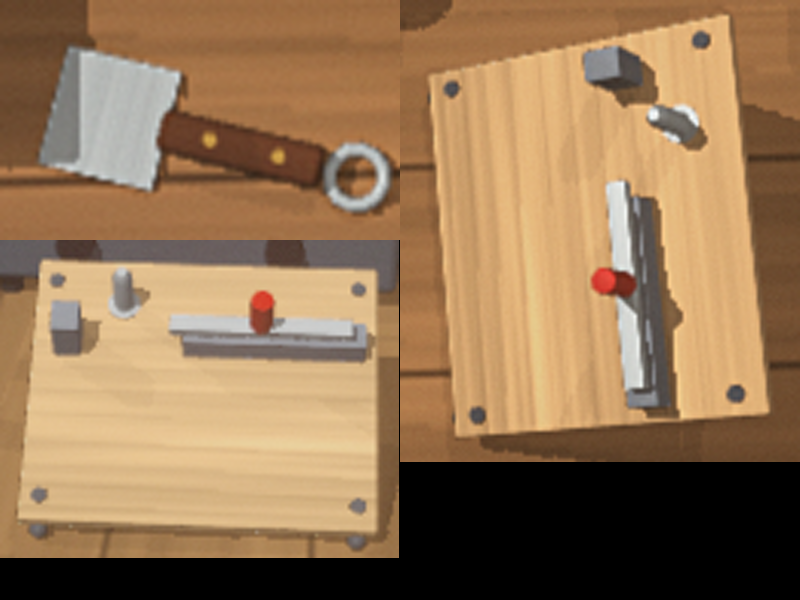

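The brown turner is the one: eye at top (299,299), rivets (262,290)/(279.5,294). The stand's corners, peg tip and knob are clear in both views.

```bash
cat > h.py <<'E'
from rig import bot
import numpy as np, cv2
from scipy.optimize import least_squares
from scipy.spatial.transform import Rotation as Ro
def proj(c,X):
    p=np.atleast_2d(X)@c["R"].T+c["t"]; return np.c_[c["fx"]*p[:,0]/p[:,2]+c["cx"],c["fy"]*p[:,1]/p[:,2]+c["cy"]]
def onz(c,uv,z):
    u,v=uv; d=c["R"].T@np.array([(u-c["cx"])/c["fx"],(v-c["cy"])/c["fy"],1]); o=-c["R"].T@c["t"]
    return o+d*(z-o[2])/d[2]
def Rb(yaw,tilt=np.radians(35)):
    # board x up slope (to -y), y roughly +x, z normal
    return Ro.from_euler("z",yaw).as_matrix()@np.array([[0,1,0],[-np.cos(tilt),0,np.sin(tilt)],[np.sin(tilt),0,np.cos(tilt)]])
E
python3 - <<'E'
from h import *
C={n:bot.get_calibration(n) for n in("side","top")}
M=np.array([[40,70,0],[-190,70,0],[-190,-200,0],[40,-200,0],[0,0,48]])/1000
T=np.array([[491.6,179.9],[394.8,199.4],[402.7,316],[504.6,308.2],[467.9,212.4],[451.3,266.3]])
S=np.array([[284,157.3],[276.3,242.3],[395.7,246.7],[395.3,160],[310.7,160],[357.3,169]])
def f(p):
    P=np.r_[M,[[-.036,p[4],.071]]]@Rb(p[3],p[5]).T+p[:3]
    return np.r_[proj(C["top"],P)-T,proj(C["side"],P)-S].ravel()
r=least_squares(f,[.6,-.3,.15,0,-.1,.6],loss="soft_l1")
print("board o",r.x[:3],"yaw,tilt",np.degrees(r.x[[3,5]]),"knob y",r.x[4]);print(r.fun.reshape(-1,2).round(1))
c=C["top"]
for n,uv,z in(("eye",(299,299.25),.004),("riv1",(262.25,290),.018),("riv2",(279.5,294),.018),("blade",(224.4,281.25),.004)):print(n,onz(c,uv,z).round(4))
E
```

```text
board o [ 0.57311578 -0.1941593   0.12611221] yaw,tilt [ 1.71520331 34.63033791] knob y -0.10826953188769886
[[ 0.3 -0.4]
 [-0.8 -0.4]
 [ 0.   1. ]
 [ 0.4  1.4]
 [ 0.  -0.1]
 [ 0.1 -0.1]
 [-0.3 -0.8]
 [-0.7  0. ]
 [-0.1  0.1]
 [ 0.2 -0.1]
 [-0.1  0.4]
 [ 0.1  0.8]]
eye [0.4142 0.1875 0.004 ]
riv1 [0.436  0.2696 0.018 ]
riv2 [0.4261 0.2307 0.018 ]
blade [0.4592 0.3578 0.004 ]
```

Call:
play_rows:
  targets:
    - [0,0.0316,-0.0364,-0.006,0,0,-0.1755]
    - [0,0.0316,-0.0364,-0.006,0,0,-0.1755]
    - [0,0.0316,-0.0364,-0.006,0,0,-0.1755]
    - [0,0.0316,-0.0364,-0.006,0,0,-0.1755]
    - [0,0.0316,-0.0364,-0.006,0,0,-0.1755]
    - [0,0.0316,-0.0364,-0.006,0,0,-0.1755]
    - [0,0.0316,-0.0364,-0.006,0,0,-0.1755]
    - [0,0.0316,-0.0364,-0.006,0,0,-0.1755]
    - [0,0.0316,-0.0364,-0.006,0,0,-0.1755]
    - [0,0,0,0,0,0,0]
    - [0,0,0,0,0,0,0]

```text
time_s: 1.48
position: [0.4376, 0.2781, 0.1683]
tcp_rot: [[0.254, 0.967, -0.001], [0.967, -0.254, -0.0], [-0.0, -0.001, -1.0]]
force: [0.5, -0.1, -0.2]
opening: 1.0
```

```bash
python3 - <<'E'
from h import *
s=bot.read_state();print(s["time_s"],s["position"].round(4) if hasattr(s["position"],'round') else s["position"]);print(np.round(s["tcp_rot"],4),np.round(s["joint_positions"],1))
c=bot.get_calibration("wrist");np.save("c1.npy",c,allow_pickle=True)
cv2.imwrite("pics/w1.png",bot.capture("wrist"));print(c)
E
```

```text
1.475 [0.4376 0.2781 0.1683]
[[ 2.544e-01  9.671e-01 -1.500e-03]
 [ 9.671e-01 -2.544e-01 -1.000e-04]
 [-5.000e-04 -1.400e-03 -1.000e+00]] [ 20.1  26.5 100.4   0.   53.1  34.8]
{'fx': 348.8687110598479, 'fy': 348.8687110598479, 'cx': 315.49717134415636, 'cy': 240.3241722850257, 'R': array([[ 0.96682626, -0.25542778, -0.00190532],
       [-0.24516856, -0.93003565,  0.27372625],
       [-0.07168931, -0.2641786 , -0.96180576]]), 't': array([-0.35081425,  0.34851164,  0.44281937])}
```

View pics/w1.png

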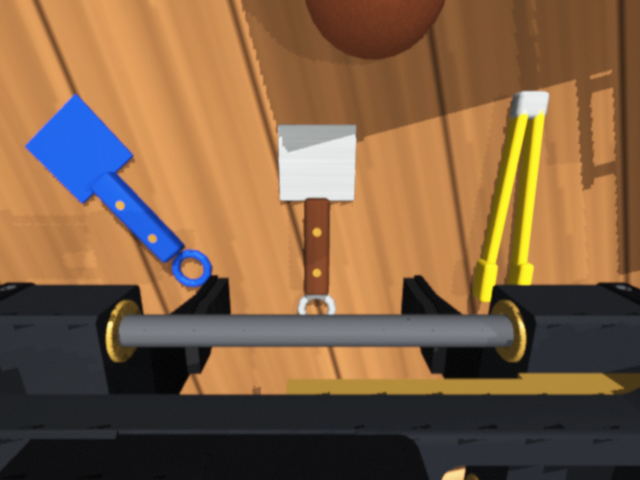

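The wrist picture shows the wooden turner upright in the frame: rivets (317,233) and (317,272), eye near (317,307), blade edge centre (317,125).

```bash
python3 - <<'E'
from h import *
c=np.load("c1.npy",allow_pickle=True).item()
for n,uv,z in(("riv1",(317,232.5),.018),("riv2",(317,272.5),.018),("bladeend",(317,125),.004),("neck",(317,200),.004),("bl",(355.5,163),.004),("br",(279,163),.004)):print(n,onz(c,uv,z).round(4))
E
```

```text
riv1 [0.4364 0.2728 0.018 ]
riv2 [0.4264 0.2346 0.018 ]
bladeend [0.4606 0.3646 0.004 ]
neck [0.4435 0.2998 0.004 ]
bl [0.4862 0.3237 0.004 ]
br [0.4186 0.3415 0.004 ]
```

Call:
play_rows:
  targets:
    - [0,0,0,-0.05,0,0,0]
    - [0,0,0,-0.05,0,0,0]
    - [0,0,0,-0.04,0,0,0]
    - [0,0,0,-0.024,0,0,0]
    - [0,0,0,0,0,0,0]
    - [0.5,0,0,0,0,0,0]
    - [1,0,0,0,0,0,0]
    - [1,0,0,0,0,0,0]
    - [1,0,0,0,0,0,0]
    - [1,0,0,0,0,0,0]

```text
time_s: 2.78
position: [0.4384, 0.2781, 0.0048]
tcp_rot: [[0.255, 0.967, 0.0], [0.967, -0.255, 0.0], [0.0, 0.0, -1.0]]
force: [0.1, -1.1, -0.4]
opening: 0.517
```

Call:
play_rows:
  targets:
    - [1,0,0,0,0,0,0]
    - [1,0,0,0,0,0,0]
    - [1,0,0,0,0,0,0]
    - [1,0,0,0,0,0,0]
    - [1,0,0,0,0,0,0]

```text
time_s: 3.4
position: [0.4382, 0.2781, 0.0045]
tcp_rot: [[0.255, 0.967, -0.0], [0.967, -0.255, -0.0], [-0.0, -0.0, -1.0]]
force: [1.7, -0.5, -1.3]
opening: 0.271
```

```bash
cat >> h.py <<'E'
o=np.array([.5731,-.1942,.1261]);B=Rb(np.radians(1.72))
G=np.c_[-B[:,0],B[:,1],-B[:,2]]
def bd(p):return B.T@(np.asarray(p)-o)
def go(pb):
    s=bot.read_state();d=o+B@np.array(pb)-s["position"]
    rv=Ro.from_matrix(G@np.array(s["tcp_rot"]).T).as_rotvec()
    print("t",s["time_s"],"now board",bd(s["position"]).round(4),"shift",d.round(4),"rotvec",rv.round(4),"F",np.round(s["force"],1),"open",s["opening"])
E
python3 -c "
from h import *
go([-.094,0,.080]);print(B.round(4))"
```

```text
t 3.4 now board [-0.4598 -0.1206  0.1735] shift [ 0.1312 -0.3495  0.1332] rotvec [-0.6088  0.0695  0.2785] F [ 1.7 -0.5 -1.3] open 0.2707873455815909
[[ 0.0246  0.9995 -0.0172]
 [-0.8188  0.03    0.5733]
 [ 0.5736  0.      0.8192]]
```

Call:
play_rows:
  targets:
    - [1,0,0,0.03,0,0,0]
    - [1,0,0,0.06,0,0,0]
    - [1,0,0,0.06,0,0,0]
    - [1,0.0164,-0.0437,-0.0021,-0.0761,0.0087,0.0348]
    - [1,0.0164,-0.0437,-0.0021,-0.0761,0.0087,0.0348]
    - [1,0.0164,-0.0437,-0.0021,-0.0761,0.0087,0.0348]
    - [1,0.0164,-0.0437,-0.0021,-0.0761,0.0087,0.0348]
    - [1,0.0164,-0.0437,-0.0021,-0.0761,0.0087,0.0348]
    - [1,0.0164,-0.0437,-0.0021,-0.0761,0.0087,0.0348]
    - [1,0.0164,-0.0437,-0.0021,-0.0761,0.0087,0.0348]
    - [1,0.0164,-0.0437,-0.0021,-0.0761,0.0087,0.0348]
    - [1,0,0,0,0,0,0]

```text
time_s: 4.9
position: [0.5691, -0.0731, 0.1361]
tcp_rot: [[-0.023, 1.0, 0.014], [0.819, 0.027, -0.573], [-0.573, -0.002, -0.82]]
force: [-0.4, 0.6, -2.3]
opening: 0.273
```

Call:
play_rows:
  targets:
    - [1,0,0,0,0,0,0]
    - [1,0,0,0,0,0,0]

```text
time_s: 5.15
position: [0.5691, -0.0705, 0.1378]
tcp_rot: [[-0.025, 1.0, 0.017], [0.819, 0.031, -0.573], [-0.573, -0.0, -0.82]]
force: [0.4, 0.3, -2.5]
opening: 0.272
```

```bash
python3 - <<'E'
from h import *
go([-.094,0,.080])
np.save("c2.npy",bot.get_calibration("wrist"),allow_pickle=True)
I={n:bot.capture(n) for n in("wrist","top","side")}
for n in I: cv2.imwrite(f"pics/{n}2.png",I[n])
r=lambda a,x0,y0,w,h,W,H:cv2.resize(a[y0:y0+h,x0:x0+w],(W,H),interpolation=cv2.INTER_CUBIC)
im=np.zeros((600,800,3),np.uint8)
im[:300,:400]=r(I["wrist"],0,0,640,480,400,300)
im[:480,400:]=r(I["top"],400,175,100,120,400,480)
im[300:600,:400]=r(I["side"],270,140,133,100,400,300)
cv2.imwrite("pics/crop2.png",im)
E
```

```text
t 5.15 now board [-0.0947 -0.0003  0.0805] shift [ 0.0003 -0.0008 -0.    ] rotvec [-0.001  -0.0002 -0.0005] F [ 0.4  0.3 -2.5] open 0.27164972407680127
```

View pics/crop2.png

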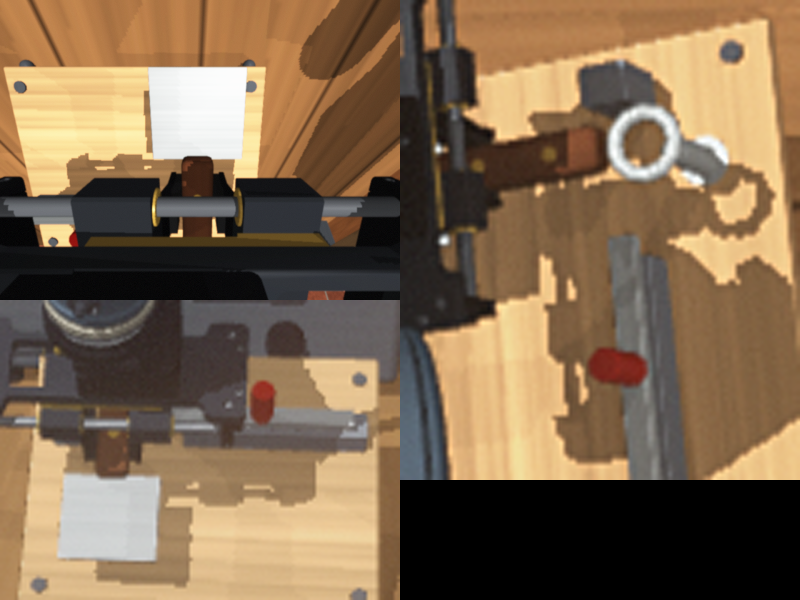

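The wrist view shows the handle centred between the pads; the top view shows the eye at ≈(460.8,210.8), still over the peg's upper-left.

```bash
cat >> h.py <<'E'
def onb(c,uv,zb):
    u,v=uv; d=B.T@c["R"].T@np.array([(u-c["cx"])/c["fx"],(v-c["cy"])/c["fy"],1]); q=bd(-c["R"].T@c["t"])
    return (q+d*(zb-q[2])/d[2])*1000
E
python3 - <<'E'
from h import *
c=bot.get_calibration("top")
im=cv2.imread("pics/top2.png")
print("eye",onb(c,(460.6,210.6),.080).round(1),"rivet",onb(c,(437.4,213.2),.094).round(1),"peg tip",onb(c,(467.9,212.4),.048).round(1))
w=np.load("c2.npy",allow_pickle=True).item()
for uv in((240,109),(390,112),(243,253),(389,256)):print(onb(w,uv,.080).round(1))
E
```

```text
eye [-2.2 -0.6 80. ] rivet [-45.9  -0.6  94. ] peg tip [ 0.2 -0.1 48. ]
[-184.3  -34.1   80. ]
[-183.    31.8   80. ]
[-117.9  -36.5   80. ]
[-116.4   35.2   80. ]
```

```bash
python3 -c "
from h import *
go([-.0932,.0004,.045]);go([-.0932,.0004,.006]);print((B[:,2]*.039).round(4))"
```

```text
t 5.3 now board [-0.0944  0.      0.0807] shift [ 0.001  -0.0214 -0.0285] rotvec [-0.0005  0.0005 -0.0009] F [-0.1  0.2 -1.4] open 0.2717662070261956
t 5.3 now board [-0.0944  0.      0.0807] shift [ 0.0017 -0.0437 -0.0605] rotvec [-0.0005  0.0005 -0.0009] F [-0.1  0.2 -1.4] open 0.2717662070261956
[-0.0007  0.0224  0.0319]
```

Call:
play_rows:
  targets:
    - [1,0.0006,-0.0107,-0.0142,0,0,0]
    - [1,0.0004,-0.0107,-0.0143,0,0,0]
    - [1,0.0002,-0.0056,-0.008,0,0,0]
    - [1,0.0002,-0.0056,-0.008,0,0,0]
    - [1,0.0001,-0.0056,-0.008,0,0,0]
    - [1,0.0001,-0.0056,-0.008,0,0,0]
    - [1,0,0,0,0,0,0]
    - [1,0,0,0,0,0,0]

```text
time_s: 6.3
position: [0.5712, -0.1143, 0.0793]
tcp_rot: [[-0.024, 1.0, 0.019], [0.818, 0.03, -0.574], [-0.575, 0.002, -0.818]]
force: [-3.6, 7.9, 10.0]
opening: 0.272
```

```bash
python3 - <<'E'
from h import *
go([-.0932,.0004,.006])
I={n:bot.capture(n) for n in("wrist","top","side")}
r=lambda a,x0,y0,w,h,W,H:cv2.resize(a[y0:y0+h,x0:x0+w],(W,H),interpolation=cv2.INTER_CUBIC)
im=np.zeros((600,800,3),np.uint8)
im[:300,:400]=r(I["wrist"],0,0,640,480,400,300)
im[:480,400:]=r(I["top"],400,175,100,120,400,480)
im[300:600,:400]=r(I["side"],270,140,133,100,400,300)
cv2.imwrite("pics/crop3.png",im)
E
```

```text
t 6.3 now board [-0.0923  0.0005  0.0075] shift [-0.0001 -0.0001 -0.0017] rotvec [ 0.0012  0.0016 -0.0004] F [-3.6  7.9 10. ] open 0.27195445649424344
```

View pics/crop3.png

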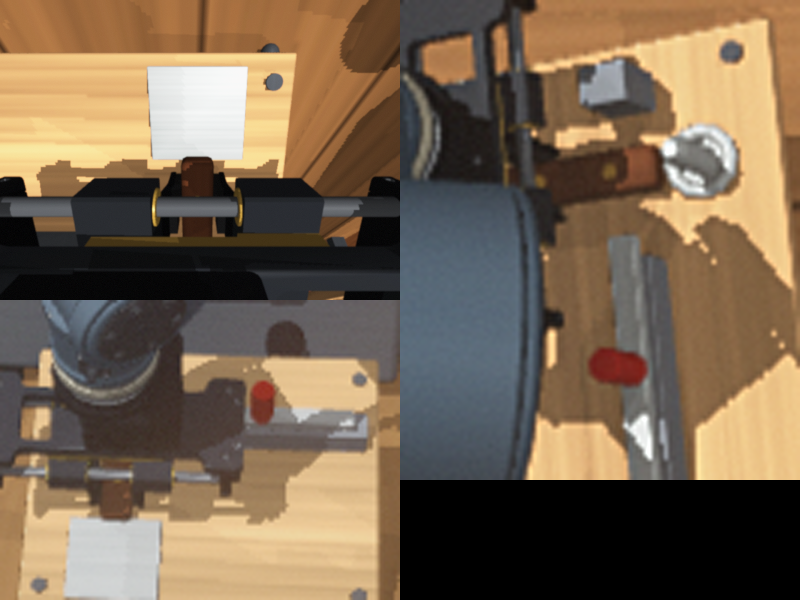

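Eye sits round the peg and turner is pressed on the board. Releasing and backing off along the board's normal.

Call:
play_rows:
  targets:
    - [0.5,0,0,0,0,0,0]
    - [0,0,0,0,0,0,0]
    - [0,0,0,0,0,0,0]
    - [0,0,0,0,0,0,0]
    - [0,0,0,0,0,0,0]
    - [0,-0.0004,0.0143,0.0205,0,0,0]
    - [0,-0.0004,0.0143,0.0205,0,0,0]
    - [0,-0.0008,0.0287,0.041,0,0,0]
    - [0,0,0,0,0,0,0]
    - [0,0,0,0,0,0,0]

```text
time_s: 7.7
position: [0.5688, -0.0583, 0.1587]
tcp_rot: [[-0.025, 1.0, 0.016], [0.819, 0.029, -0.573], [-0.574, -0.002, -0.819]]
force: [-0.3, -0.6, -0.9]
opening: 0.999
```

```bash
python3 - <<'E'
from h import *
go([-.036,-.108,.105])
I={n:bot.capture(n) for n in("wrist","top","side")}
r=lambda a,x0,y0,w,h,W,H:cv2.resize(a[y0:y0+h,x0:x0+w],(W,H),interpolation=cv2.INTER_CUBIC)
im=np.zeros((600,800,3),np.uint8)
im[:300,:400]=r(I["wrist"],0,0,640,480,400,300)
im[:480,400:]=r(I["top"],400,175,100,120,400,480)
im[300:600,:400]=r(I["side"],270,140,133,100,400,300)
cv2.imwrite("pics/crop4.png",im)
E
```

```text
t 7.7 now board [-0.0927 -0.0003  0.1047] shift [-0.1063 -0.0494  0.0328] rotvec [ 0.0001 -0.0015  0.0007] F [-0.3 -0.6 -0.9] open 0.9992792483382915
```

View pics/crop4.png

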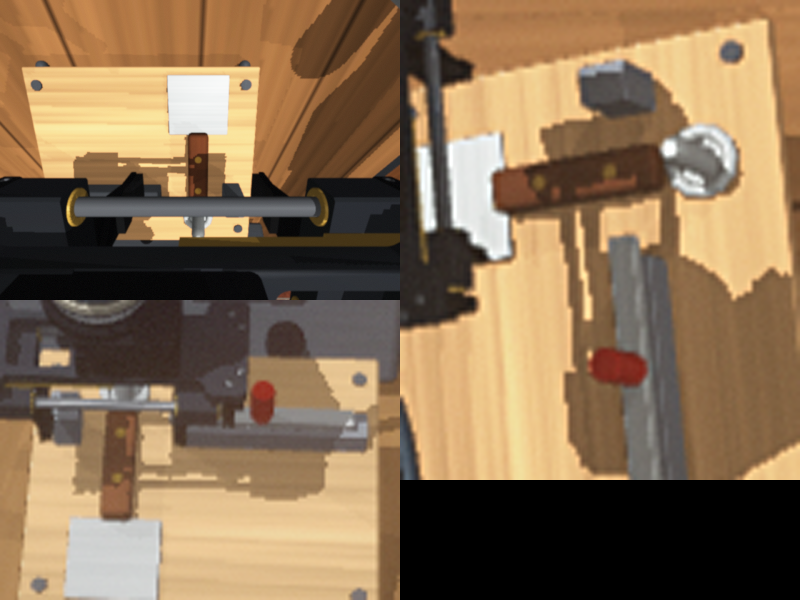

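The turner hangs straight with its eye round the peg (top ≈(475,215)). Now over the knob, then down around it.

Call:
play_rows:
  targets:
    - [0,-0.0266,-0.0124,0.0082,0,0,0]
    - [0,-0.0266,-0.0124,0.0082,0,0,0]
    - [0,-0.0266,-0.0123,0.0082,0,0,0]
    - [0,-0.0265,-0.0123,0.0082,0,0,0]
    - [0,0,0,0,0,0,0]
    - [0,0.0004,-0.012,-0.0172,0,0,0]
    - [0,0.0004,-0.012,-0.0172,0,0,0]
    - [0,0.0003,-0.0115,-0.0164,0,0,0]
    - [0,0,0,0,0,0,0]
    - [0,0,0,0,0,0,0]

```text
time_s: 9.1
position: [0.4651, -0.1429, 0.1405]
tcp_rot: [[-0.025, 1.0, 0.017], [0.819, 0.03, -0.573], [-0.573, -0.0, -0.819]]
force: [0.8, -0.3, -0.2]
opening: 1.001
```

```bash
python3 - <<'E'
from h import *
go([-.036,-.108,.043])
I={n:bot.capture(n) for n in("wrist","top","side")}
r=lambda a,x0,y0,w,h,W,H:cv2.resize(a[y0:y0+h,x0:x0+w],(W,H),interpolation=cv2.INTER_CUBIC)
im=np.zeros((600,800,3),np.uint8)
im[:300,:400]=r(I["wrist"],0,0,640,480,400,300)
im[:480,400:]=r(I["top"],400,175,100,120,400,480)
im[300:600,:400]=r(I["side"],270,140,133,100,400,300)
cv2.imwrite("pics/crop5.png",im)
E
```

```text
t 9.1 now board [-0.0364 -0.1064  0.0431] shift [-0.0016 -0.0004  0.0002] rotvec [-0.0005 -0.0002  0.0002] F [ 0.8 -0.3 -0.2] open 1.001015081557966
```

View pics/crop5.png

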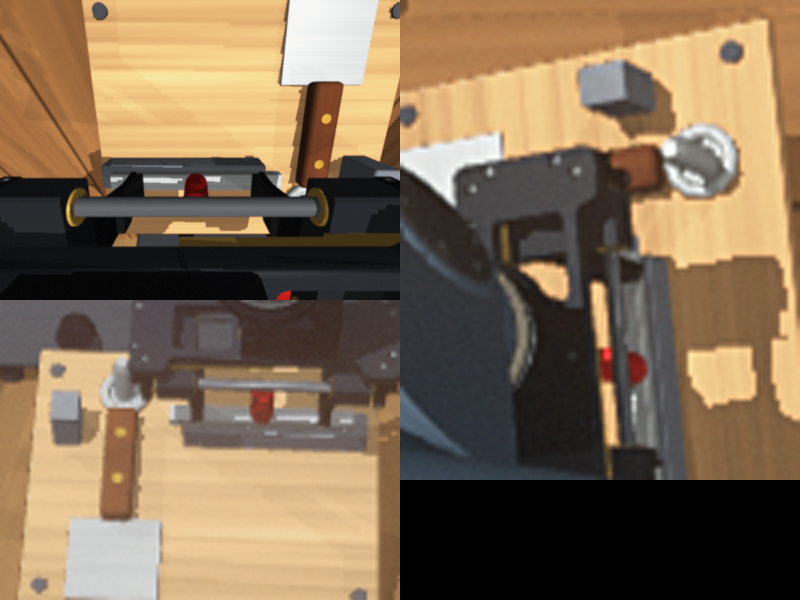

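The knob stands between the open fingers, clear of everything. Closing on it.

Call:
play_rows:
  targets:
    - [1,0,0,0,0,0,0]
    - [1,0,0,0,0,0,0]
    - [1,0,0,0,0,0,0]
    - [1,0,0,0,0,0,0]
    - [1,0,0,0,0,0,0]
    - [1,0,0,0,0,0,0]
    - [1,0,0,0,0,0,0]
    - [1,0,0,0,0,0,0]
    - [1,0,0,0,0,0,0]
    - [1,0,0,0,0,0,0]
    - [1,0,0,0,0,0,0]
    - [1,0,0,0,0,0,0]

```text
time_s: 10.75
position: [0.4642, -0.1428, 0.1412]
tcp_rot: [[-0.025, 1.0, 0.017], [0.819, 0.03, -0.573], [-0.573, -0.0, -0.819]]
force: [-0.3, -0.1, 0.3]
opening: 0.199
```

Call:
play_rows:
  targets:
    - [1,0.008,0.0002,0,0,0,0]
    - [1,0.015,0.0005,0,0,0,0]
    - [1,0.015,0.0005,0,0,0,0]
    - [1,0.015,0.0005,0,0,0,0]
    - [1,0.015,0.0005,0,0,0,0]
    - [1,0.009,0.0003,0,0,0,0]
    - [1,0.004,0,0,0,0,0]
    - [1,0,0,0,0,0,0]
    - [1,0,0,0,0,0,0]

```text
time_s: 11.88
position: [0.537, -0.1406, 0.1411]
tcp_rot: [[-0.027, 1.0, -0.001], [0.817, 0.021, -0.576], [-0.576, -0.016, -0.818]]
force: [-15.8, 4.0, 11.6]
opening: 0.196
```

```bash
python3 - <<'E'
from h import *
s=bot.read_state();go([-.036,-.027,.043]);print(s["moment"],s["qvel"])
I={n:bot.capture(n) for n in("wrist","top","side")}
r=lambda a,x0,y0,w,h,W,H:cv2.resize(a[y0:y0+h,x0:x0+w],(W,H),interpolation=cv2.INTER_CUBIC)
im=np.zeros((600,800,3),np.uint8)
im[:300,:400]=r(I["wrist"],0,0,640,480,400,300)
im[:480,400:]=r(I["top"],400,175,100,120,400,480)
im[300:600,:400]=r(I["side"],270,140,133,100,400,300)
cv2.imwrite("pics/crop6.png",im)
E
```

```text
t 11.875 now board [-0.0361 -0.0345  0.0436] shift [ 0.0075 -0.0002 -0.0004] rotvec [ 0.0031 -0.0161  0.0085] F [-15.8   4.   11.6] open 0.19611295522501518
[-0.28917755  2.11298967 -1.47406574] [-0.03051998 -0.08899408  0.01565275  0.04911737 -0.20288164 -0.00796078]
```

View pics/crop6.png

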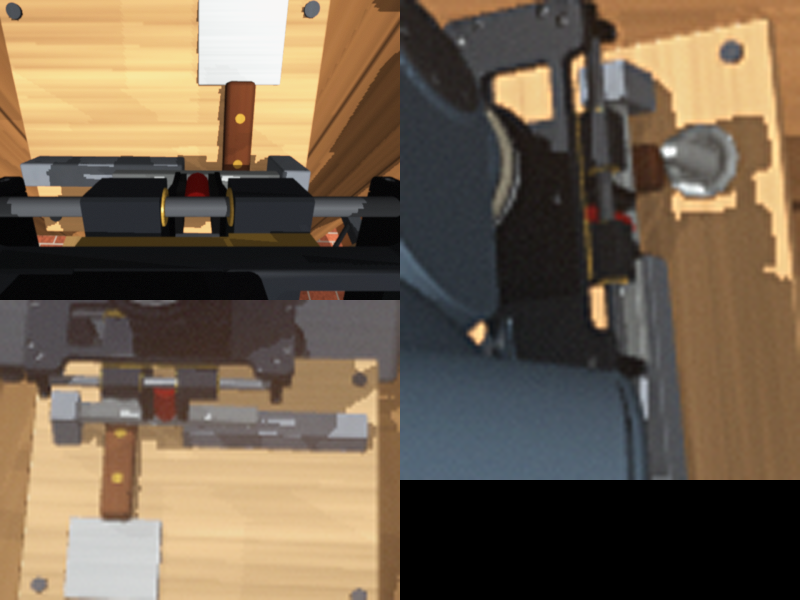

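The bolt lies across the handle, close to or in the catch block; the arm lags about 7 mm against ~16 N of bolt friction. Pushing on.

Call:
play_rows:
  targets:
    - [1,0.004,0.0001,0,0,0,0]
    - [1,0.004,0.0001,0,0,0,0]
    - [1,0,0,0,0,0,0]
    - [1,0,0,0,0,0,0]
    - [1,0,0,0,0,0,0]

```text
time_s: 12.65
position: [0.537, -0.1407, 0.1408]
tcp_rot: [[-0.029, 0.999, -0.018], [0.816, 0.014, -0.578], [-0.577, -0.031, -0.816]]
force: [-27.9, 6.0, 18.9]
opening: 0.2
```

```bash
python3 - <<'E'
from h import *
C=bot.get_calibration("side");s=bot.read_state()
go([-.036,-.034,.043])
R=s["tcp_rot"];print(np.round(np.array(R),3).tolist())
for n,im in(("0",cv2.imread("pics/side0.png")),("2",cv2.imread("pics/side2.png")),("now",bot.capture("side"))):
    cv2.imwrite("pics/side7.png",im)
    h=cv2.cvtColor(im[150:215,290:400],cv2.COLOR_BGR2HSV)
    m=((h[...,0]<8)|(h[...,0]>172))&(h[...,1]>150)&(h[...,2]>60)
    v,u=np.nonzero(m);print(n,len(u))
    for row in range(v.min(),v.max()+1):print(row+150,u[v==row].min()+290,u[v==row].max()+290,end="; ")
    print()
for y in(-.108,-.035,-.028):print(y,proj(C,np.array([[-.036,y,z] for z in(.036,.05,.071)])@B.T+o).round(1).tolist())
E
```

```text
t 12.65 now board [-0.0362 -0.0345  0.0433] shift [ 0.0005 -0.0004 -0.0001] rotvec [ 0.0055 -0.0311  0.0163] F [-27.9   6.   18.9] open 0.19962811834922226
[[-0.029, 0.999, -0.018], [0.816, 0.014, -0.578], [-0.577, -0.031, -0.816]]
0 77
167 356 358; 168 355 359; 169 354 360; 170 354 360; 171 354 360; 172 354 360; 173 354 359; 174 354 359; 175 354 359; 176 354 360; 177 354 359; 178 354 359; 179 355 357; 180 356 356; 
2 84
167 356 358; 168 355 360; 169 354 360; 170 354 360; 171 354 360; 172 354 360; 173 354 360; 174 354 360; 175 354 360; 176 354 360; 177 354 360; 178 354 359; 179 355 358; 180 356 358; 
now 53
170 321 327; 171 321 327; 172 322 327; 173 321 327; 174 322 327; 175 323 326; 176 322 327; 177 322 327; 178 323 326; 
-0.108 [[356.8, 178.1], [357.0, 174.9], [357.3, 170.0]]
-0.035 [[325.1, 177.1], [325.0, 173.9], [324.8, 169.0]]
-0.028 [[322.0, 177.0], [321.9, 173.8], [321.7, 168.9]]
```

```bash
python3 - <<'E'
from h import *
t=bot.get_calibration("top");s=bot.get_calibration("side")
print("end top0",onb(t,(385+220/3.077,175+182/3.077),.036),"end side0",onb(s,(270+171/3,150+(320-240)/3),.036), "tail side0",onb(s,(270+354/3,150+(328-240)/3),.036))
a=cv2.imread("pics/side7.png")[140:215,270:400];b=cv2.imread("pics/side0.png")[140:215,270:400]
im=np.r_[cv2.resize(b,(780,300),interpolation=cv2.INTER_CUBIC),cv2.resize(a,(780,300),interpolation=cv2.INTER_CUBIC)]
im=np.r_[cv2.resize(b,None,fx=4,fy=4,interpolation=cv2.INTER_CUBIC),cv2.resize(a,None,fx=4,fy=4,interpolation=cv2.INTER_CUBIC)]
cv2.imwrite("pics/crop7.png",im)
E
```

```text
end top0 [-33.11213431 -38.97441364  36.        ] end side0 [-34.72603024 -39.40181954  36.        ] tail side0 [ -36.69779609 -179.55622736   36.        ]
```

View pics/crop7.png

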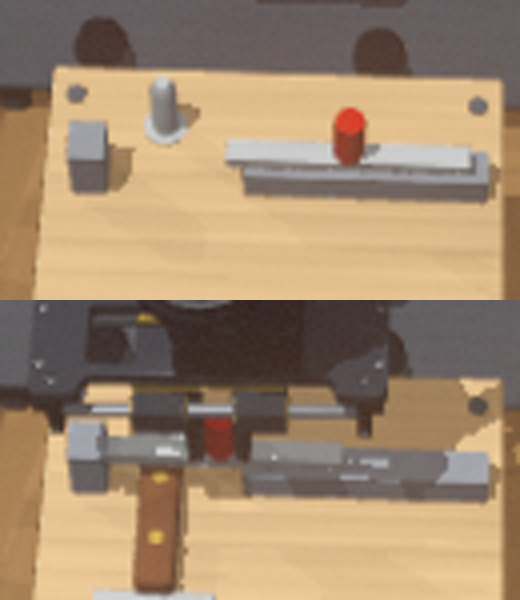

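In both views the bolt's end began at y ≈ −39 mm, not −45. So it started ~6 mm along, and the ~74 mm measured puts it at ~80 mm, hard against its stop in the catch. Relaxing the push, opening partway and backing off along the normal.

Call:
play_rows:
  targets:
    - [1,-0.007,-0.0002,0,0,0,0]
    - [1,-0.007,-0.0002,0,0,0,0]
    - [1,0,0,0,0,0,0]
    - [0.5,0,0,0,0,0,0]
    - [0.5,0,0,0,0,0,0]
    - [0.5,0,0,0,0,0,0]
    - [0.5,0,0,0,0,0,0]
    - [0.5,0,0,0,0,0,0]

```text
time_s: 13.7
position: [0.5397, -0.1405, 0.1412]
tcp_rot: [[-0.024, 1.0, 0.018], [0.819, 0.03, -0.573], [-0.573, 0.001, -0.819]]
force: [0.3, -0.6, -0.1]
opening: 0.497
```

Call:
play_rows:
  targets:
    - [0.5,-0.0002,0.0086,0.0123,0,0,0]
    - [0.5,-0.0004,0.0143,0.0205,0,0,0]
    - [0.5,-0.0008,0.0287,0.041,0,0,0]
    - [0.5,-0.0008,0.0287,0.041,0,0,0]
    - [0.5,0,0.05,0.02,0,0,0]
    - [0.5,0,0.05,0.02,0,0,0]
    - [0.5,0,0.05,0,0,0,0]
    - [0.5,0,0,0,0,0,0]
    - [0.5,0,0,0,0,0,0]

```text
time_s: 14.82
position: [0.5366, 0.0899, 0.2964]
tcp_rot: [[-0.026, 1.0, 0.017], [0.819, 0.031, -0.573], [-0.574, -0.0, -0.819]]
force: [0.5, -0.8, 0.2]
opening: 0.5
```

```bash
python3 - <<'E'
from h import *
go([-.036,-.034,.2])
I={n:bot.capture(n) for n in("top","side")}
C=bot.get_calibration("side")
h=cv2.cvtColor(I["side"][150:215,290:400],cv2.COLOR_BGR2HSV)
m=((h[...,0]<8)|(h[...,0]>172))&(h[...,1]>150)&(h[...,2]>60)
v,u=np.nonzero(m);
if len(u):
    print("knob red col,row mean",u.mean()+290,v.mean()+150,len(u),"y",onb(C,(u.mean()+290,v.mean()+150),.055))
im=np.zeros((600,800,3),np.uint8)
r=lambda a,x0,y0,w,h,W,H:cv2.resize(a[y0:y0+h,x0:x0+w],(W,H),interpolation=cv2.INTER_CUBIC)
im[:480,400:]=r(I["top"],390,170,125,150,400,480)
im[:300,:400]=r(I["side"],270,140,133,100,400,300)
im[300:600,:400]=r(I["top"],0,0,640,480,400,300)
cv2.imwrite("pics/crop8.png",im)
E
```

```text
t 14.825 now board [-0.1358 -0.0279  0.303 ] shift [-0.0018 -0.141  -0.0271] rotvec [ 0.0002 -0.0003 -0.0009] F [ 0.5 -0.8  0.2] open 0.4999235072529683
knob red col,row mean 324.4415584415584 171.8961038961039 77 y [-33.8260304  -33.82161893  55.        ]
```

View pics/crop8.png

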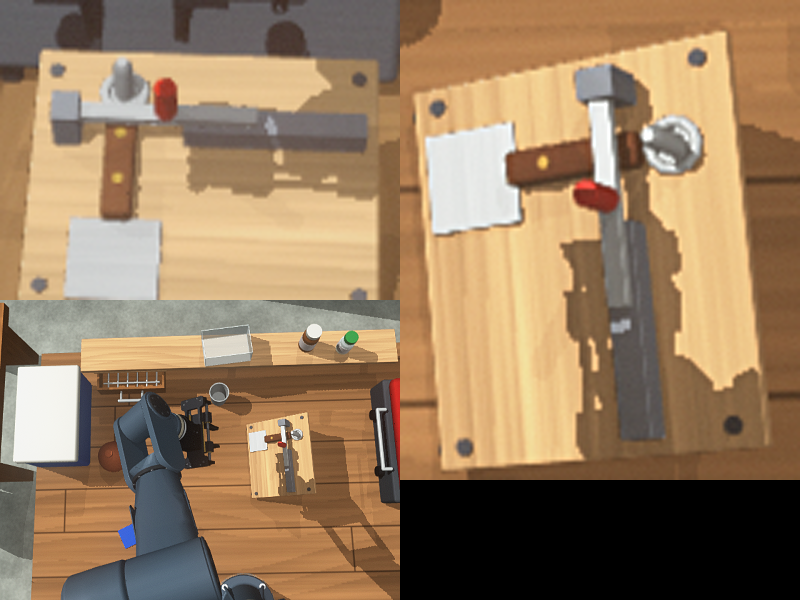

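```bash
python3 - <<'E'
from h import *
t=bot.get_calibration("top");s=bot.get_calibration("side")
# tail before (first crops) and now, both views
print("tail0",onb(t,(385+243/3.077,175+390/3.077),.036)[1],onb(s,(270+354/3,150+(328-240)/3),.036)[1])
print("tail now",onb(t,(390+219/3.2,170+305/3.2),.036)[1],onb(s,(270+258/3,140+109/3),.036)[1])
print("block face y(31?)",onb(s,(270+80/3,140+95/3),.042)[1],onb(t,(390+192/3.2,170+103/3.2),.042)[1])
E
```

```text
tail0 -179.42850911275585 -179.55622735662024
tail now -104.01525321357357 -106.11433670862687
block face y(31?) 30.94264110208407 29.104549187242895
```

```bash
python3 -c "
from rig import bot
print(bot.hand_in(),bot.read_state()['time_s'])"
```

```text
the job is handed in; nothing more can be done
the job is handed in; nothing more can be done
```

The turner hangs by its eye on the peg, flat on the board with the blade straight down the slope. The red-knobbed bolt is across the handle and in the catch block. I handed the job in at about 15 s, and no verdict was reported.

- **Turner:** before lowering, the eye measured within about 3 mm of the peg axis. The last pictures show it round the peg, lying on the board.
- **Bolt:** two checks disagreed at first, because I pushed it only about 74 mm before it stopped hard at about 28 N, not 80 mm. Both views showed the bolt's end starting at y ≈ −39 mm, not the stated −45 mm, so it was already about 6 mm along. With the tail also moving 73–75 mm, I take it to be at about 80 mm, against its stop. That is an estimate from the pictures, good to about 2 mm; I had no direct reading of the joint.
- **Other things:** I did not touch the tongs, cup, roaster or blue look-alike. In the last picture the cup is where it was. The arm hides most of the roaster, the tongs and the blue look-alike, so I did not re-measure them. The gripper ended well clear of the stand with no contact force.

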